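# Rock a tight tube block out of a dry-block heater

## Robot

A 7-joint arm with a two-finger parallel gripper is mounted at the origin on a cart in front of the work surface, level with it; the furniture and walls round the work are solid. World frame = base frame: x ahead of the robot, y to its left, z up, the work surface at z = 0. Lengths are in m, angles in rad, forces in N, time in s.
With the tool pointing down it reaches from about 0.35 to 0.9 m from the base axis. Payload 8.1 kg.
Tool frame: the origin (TCP) lies between the finger pads; the fingertips stand 8 mm ahead of it and the grasp point (between the pads) lies 11 mm behind it (arm.tcp_to_tips is the distance from the TCP to the fingertips, in m); z points along the fingers, x is the direction in which the jaws open and shut, and the axes are right-handed (so a half turn about z gives the same grasp; the last joint's range is limited). The gripper opens to 92 mm and grips with 3 to 60 N. Pads are 19 mm wide; open, the fingers measure 130 mm over their backs; the gripper's body (75 mm by 190 mm) begins 47 mm behind the grasp point.
Start: joints at [-1.395, 0.434, 0.025, 1.573, -0.012, 1.134, -0.075], TCP at [0.172, 0.601, 0.235] pointing down, gripper open.
Joint ranges: [-2.62, 2.62], [-0.44, 2.09], [-1.27, 1.32], [0.08, 2.57], [-1.32, 4.46], [0.12, 2], [-2.74, 2.74]. Speed limits (rad/s): [2.22, 2.22, 3.01, 3.01, 3.14, 3.14, 3.14].

## Interface

Orientations are given as a rotation vector (axis times angle).
In Python, from cell import arm, eyes gives the robot as it stands.
- The arm moves only by the tool play_rows, never from a script. Its argument "rows" is a list of rows, each a list of 3 entries, a list of its own where there are three numbers: the shift along the tool's x, y, z each as a share of 50 cm, from -1 to 1, then the turn, a rotation vector about the tool's x, y, z each as a share of 60 degrees, from -1 to 1, then the opening, from -1 (shut) to 1 (fully open), so that 0 is half open. In form: [[[dx, dy, dz], [ax, ay, az], grip], ...]. A call has 1 to 10 rows; each row is the pose to reach, as a shift and turn from the pose commanded when the call began, along the tool's axes at that moment; what a row does not reach only later rows make up. A row lasts 1/10 s, in which the tool goes at most 50 mm and 8.59 degrees, less where a joint would pass 70% of its speed; a pose out of reach is approached as far as the arm can. A call with a number of a shift or a turn outside -1 to 1 is refused whole. A call with a gripper value outside its range is refused whole. The fingers move at their own pace and stop on an object; "newtons" is the grip in N (left out, the last holds). Time passes only in rows, so rows that repeat a pose let the fingers close. It gives the time, the measured TCP pose, the force and the opening at its end, in the units of the state.
- arm.observe(): the state, without advancing time (a new reading comes with each control period).
- eyes.get_image(name): name is "scene" or "side" or "wrist"; returns (picture, depth): 480x640x3 uint8, red, green, blue; 480x640 float32, m along the optical axis (not along the pixel's ray), 0 where there is no reading.
- eyes.get_calibration(name): a dict with "intrinsics" (3x3 intrinsics, pixels), "R" (3x3) and "t" (3): a world point X has camera coordinates R X + t. Camera axes: x right, y down, z forward; pixel columns grow to the right and rows downward; lengths in m; the calibration is good to about 2 mm. A picture is of the moment at which its call begins: read the wrist's pose just before it. get_calibration takes no time and is no camera call; for the wrist camera it gives the pose at the moment of the call.
- arm.sign_off(): hands the job in, once; it reports no verdict.
The state is a dict: "clock": time; "joints": joint angles; "dq": joint speeds; "joint_efforts": joint torques, N m; "position": TCP position; "ee_rot": TCP orientation; "force": force on the tool from outside, world axes, zero at the start; "ft_torque": the same for the moment, N m; "width": opening from 0.0 (shut) to 1.0 (fully open).
Only numpy, scipy, OpenCV 4.12 (cv2) and the standard library are available. Lean on these libraries where they do the work, as an engineer would, in place of code of your own. Each camera call takes 0.05 s, during which the arm holds its last target.

## Task

The aluminium block has to come out of the dry-block heater, but it sits tight and the heater just stands loose on the worktop. First take the amber bottle out of the block and stand it upright on the bare worktop beside the heater, then grip the black lifting grip and rock the block from side to side until it works free, without lifting or tipping the heater off the worktop, shoving it away or disturbing the other things. Finish while holding the block level by the gripper, about a finger's breadth straight above its well and touching the heater nowhere.

Things in the scene. Friction and masses are not known exactly. Their poses are not given: they have to be found in the camera images.
- heater: Dry-block heater: low white box, 62 mm high, grey control panel on top at its front (-x); an oblong well holds the block. Origin at worktop level under the well's centre; housing from x = -130 to +80, y = -100 to +100 mm. Stands LOOSE on rubber feet, about 2.4 kg: a straight pull on the seated block needs about 35 N and picks the heater up with it; rocking the block while rising needs little pull.
- block: Aluminium block, 104 mm (x) x 48 mm (y) x 45 mm high, about 0.55 kg, with two upright bores 32 mm wide and 22 mm deep at x = -31 and +31 mm and a black lifting grip standing on its middle. Origin at the centre of its underside, z up, axes as the heater's. At the start it sits on the well floor, its top 77 mm above the worktop.
- grip (a point): Centre of the black lifting grip that is fixed to the block, 71 mm above the block's underside: an upright bar 34 mm (x) x 14 mm (y) x 28 mm high (its top 85 mm above the block's underside), best pinched across its 14 mm, along the block's y. Moves with the block; axes as the block's.
- well_mouth (a point): Centre of the dark-rimmed mouth of the well, in the heater's top, 62 mm above the worktop. The well is 112 mm (x) by 57 mm (y) and 30 mm deep (floor 32 mm above the worktop): gaps of 4 mm at the block's front and back and 4.5 mm at its left and right. Axes as the heater's.
- left_contact (a point): Left side of the well (heater y = +24 mm), 12 mm above its floor: a level sprung steel bar along x presses on the block's left face and holds it by friction (15 to 20 N). Rocking to left and right (about the heater's x axis) by some 7 degrees, rising 3 to 4 mm a swing, slides one side up past its bar at a time. The bars let go once the block has risen 12 mm; it is out of the well at 30 mm.
- right_contact (a point): The same at the right side of the well (heater y = -24 mm), with an equal bar.
- amber_bottle: Brown bottle with a white cap, 30 mm wide, 78 mm high (cap 22 mm wide, the top 18 mm), 40 g. Origin at the centre of its underside. At the start it stands in the block's front bore (block x = -31 mm), 23 mm above the well floor: its upper 56 mm stand out of the block, close in front of the lifting grip. The worktop 150 to 200 mm to the left (world +y) of the well's middle is bare.
- beaker: Bystander, loose: clear beaker, 59 mm wide, 82 mm high; origin at the centre of its underside.
- tip_box: Bystander, loose: blue box with a white lid, 86 x 118 mm, 82 mm high; origin at the centre of its underside.
- sample_cup: Bystander, loose: small cup with a red lid, 35 x 43 mm, 24 mm high; origin at the underside.
- vial_tray: Bystander, loose: shallow white tray of vials, 70 x 108 mm, 48 mm high; origin at the centre of its underside. Left of it (fixed) stands the tall black printer, from x = 0.4 to 0.87 m and y = 0.33 m outward: keep the arm clear of it.

How it is judged:
On the way, in this order (a step that is already met when the one before it is completed fails the run):
1. the amber bottle stands upright on the worktop, let go, while the block is still seated in its well (height (world z) of amber_bottle below 0.004 m and angle between amber_bottle's own z axis and vertical below 0.1 rad and contact force between the fingers and amber_bottle below 0.05 N and z of block in the frame of well_mouth below -0.025 m and angle between block's own z axis and vertical below 0.03 rad), for 0.2 s.
2. the block is rocked over by at least 2 degrees while it is still in the well (angle between block's own z axis and vertical above 0.035 rad and z of block in the frame of well_mouth below -0.004 m), for 0.03 s.
At the end, for the whole second after the job is handed in: The gripper holds the block at rest, level within 7 degrees, its underside 4 to 35 mm above the well's mouth and within 30 mm of its middle, clear of the heater; the heater stands on the worktop within 40 mm of its place; the amber bottle stands upright on the worktop, not against the heater (z of block in the frame of well_mouth between 0.004 and 0.035 m and horizontal distance between block and well_mouth below 0.03 m and angle between block's own z axis and vertical below 0.12 rad and linear speed of block below 0.03 m/s and contact force between the fingers and block above 2 N and contact force between block and heater below 0.1 N and height (world z) of each of heater, amber_bottle below 0.004 m and angle between heater's own z axis and vertical below 0.03 rad and distance of heater from where it was at the start of the episode below 0.04 m and angle between amber_bottle's own z axis and vertical below 0.1 rad and linear speed of amber_bottle below 0.02 m/s and contact force between anything else and amber_bottle above 0.1 N and contact force between heater and amber_bottle below 0.05 N); the arm keeps its last pose, push and grip.
It fails at once if the heater is lifted or tipped off the worktop (by more than 4 mm at its middle, or 3 degrees) (height (world z) of heater above 0.004 m or angle between heater's own z axis and vertical above 0.052 rad).
It fails at once if the heater is shoved more than 40 mm (distance of heater from where it was at the start of the episode above 0.04 m).
It fails at once if the amber bottle is tipped over (angle between amber_bottle's own z axis and vertical above 0.7 rad).
It fails at once if a bystander is moved more than 20 mm (distance of any of beaker, tip_box, sample_cup, vial_tray from where it was at the start of the episode above 0.02 m).
It also fails if it takes over 51 s, if anything falls off the work surface, if the arm or the gripper's body presses on something with over 40 N, if the wrist force passes 120 N, or if a joint passes its speed limit or range.

## Working session

There is one attempt and no reset: what is moved stays moved. The work goes in short steps, Python scripts to look and compute and a tool call to move; the robot and the scene stay as the last step left them, time stands still between calls to the robot, and variables do not carry over. Pictures are saved under pics/ and viewed, and the job is handed in when it is done.

Besides the shell and the picture viewer there is one more tool, called after "Emit:" as a command line: name --argument value ..., lists and objects as JSON in quotes. play_rows: Moves the arm, as the interface text tells. Its arguments: {"type":"object","properties":{"rows":{"type":"array","items":{"type":"array"}},"newtons":{"type":"number"}},"required":["rows"]}

```bash
ls; mkdir -p pics; python3 - <<'E'
from cell import arm, eyes
import cv2,numpy as np
print(arm.observe())
for n in("scene","side","wrist"):
    p,d=eyes.get_image(n); cv2.imwrite(f"pics/{n}0.png",p[:,:,::-1]); np.save(f"pics/{n}0.npy",d)
    c=eyes.get_calibration(n); print(n,c)
E
```

```text
pics
{'clock': 0.0, 'joints': array([-1.39460458,  0.43523656,  0.02498759,  1.57407974, -0.0115952 ,
        1.13400422, -0.07507736]), 'dq': array([ 0.00222387,  0.00106833,  0.00012959, -0.00066198, -0.00059009,
        0.00016488,  0.00030303]), 'joint_efforts': array([-8.06967564e-04, -6.67848372e+01,  9.84501690e-01, -3.14465368e+01,
       -6.04910916e-02,  4.26161487e-02,  1.55110242e-04]), 'position': array([0.17192399, 0.60037584, 0.23394342]), 'ee_rot': array([ 2.50775060e+00,  1.89051746e+00, -1.82940385e-03]), 'force': array([0.99745983, 0.1058622 , 0.41407136]), 'ft_torque': array([-0.05142182, -0.04009504, -0.03837722]), 'width': 1.001465079168962}
scene {'intrinsics': array([[558.44335152,   0.        , 316.27284985],
       [  0.        , 558.44335152, 240.36894633],
       [  0.        ,   0.        ,   1.        ]]), 'R': array([[ 0.8105529 , -0.58505116, -0.02681661],
       [-0.2458859 , -0.29838843, -0.92222799],
       [ 0.53154879,  0.7541084 , -0.38571544]]), 't': array([-0.50992681,  0.2313322 ,  0.91963453])}
side {'intrinsics': array([[567.51151219,   0.        , 314.63029449],
       [  0.        , 567.51151219, 233.86896537],
       [  0.        ,   0.        ,   1.        ]]), 'R': array([[ 0.98387785, -0.17711939, -0.0247609 ],
       [-0.08742142, -0.3555244 , -0.93056966],
       [ 0.15601883,  0.91773151, -0.36527661]]), 't': array([-0.56391472,  0.12613201,  1.39879501])}
wrist {'intrinsics': array([[366.19308964,   0.        , 323.36482399],
       [  0.        , 366.19308964, 245.21266826],
       [  0.        ,   0.        ,   1.        ]]), 'R': array([[ 0.27577802,  0.96121988, -0.00168143],
       [ 0.91919414, -0.26320826,  0.29292242],
       [ 0.28112028, -0.08232713, -0.95613473]]), 't': array([-0.62366245, -0.03715502,  0.39149513])}
```

View pics/scene0.png

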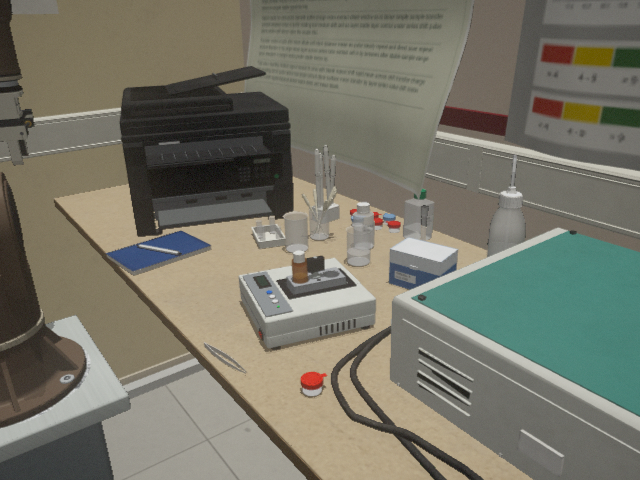

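View pics/side0.png

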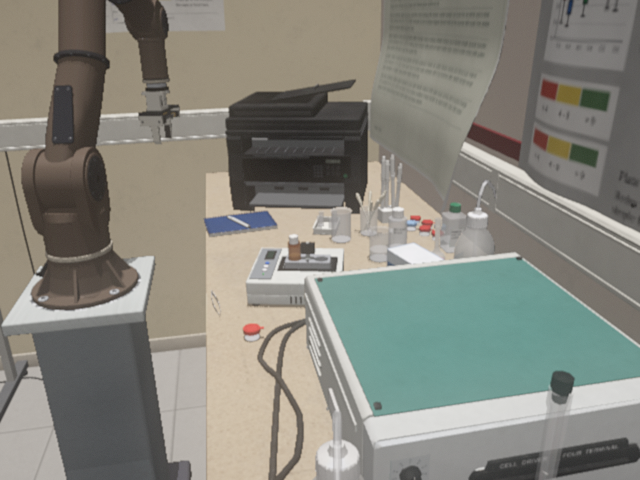

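View pics/wrist0.png

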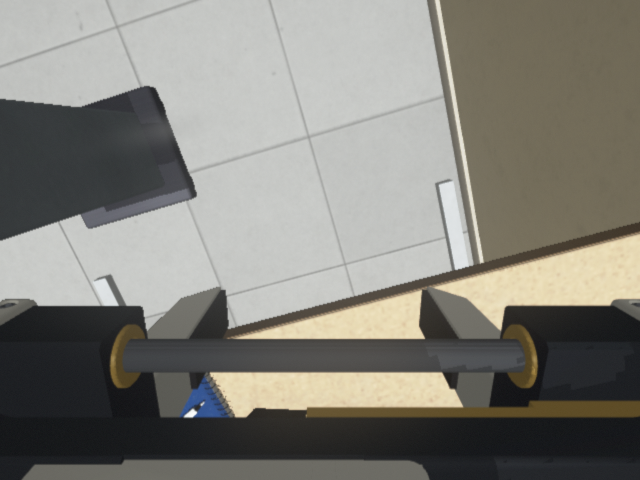

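```bash
python3 - <<'E'
import cv2
p=cv2.imread("pics/scene0.png"); cv2.imwrite("pics/sc_crop.png",cv2.resize(p[180:350,225:465],None,fx=3.3,fy=3.3,interpolation=cv2.INTER_CUBIC))
p=cv2.imread("pics/side0.png"); cv2.imwrite("pics/si_crop.png",cv2.resize(p[195:315,240:400],None,fx=4.8,fy=4.8,interpolation=cv2.INTER_CUBIC))
E
```

```text
(no output)
```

View pics/sc_crop.png

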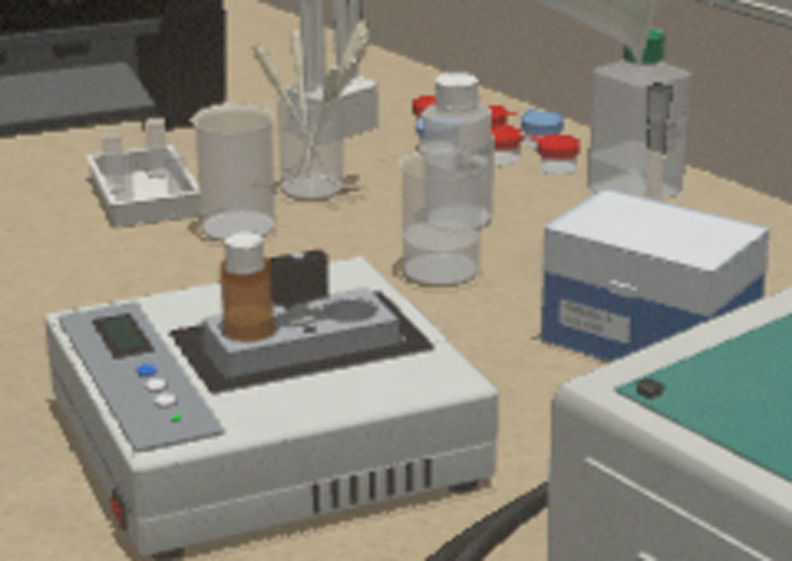

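View pics/si_crop.png

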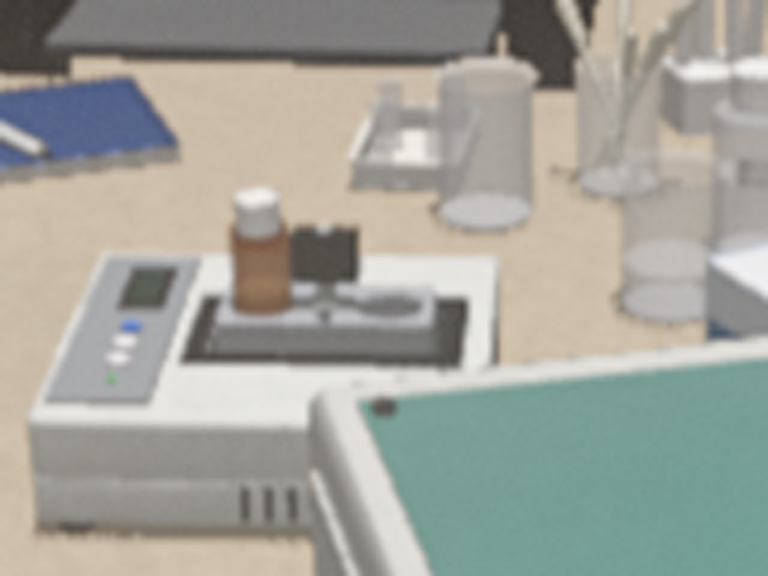

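```bash
cat > h.py <<'E'
import numpy as np
from cell import arm, eyes
import cv2
from scipy.spatial.transform import Rotation as Ro
def ray(n,u,v,z,cal=None):
    c=cal or eyes.get_calibration(n); R=c["R"];t=c["t"]
    d=R.T@np.linalg.solve(c["intrinsics"],[u,v,1]); o=-R.T@t
    return o+d*(z-o[2])/d[2]
def snap(n,name):
    c=eyes.get_calibration(n); p,d=eyes.get_image(n); cv2.imwrite("pics/"+name+".png",p[:,:,::-1]); np.save("pics/"+name+".npy",d)
    return p,d,c
def proj(n,X,cal=None):
    c=cal or eyes.get_calibration(n); q=c["intrinsics"]@(c["R"]@np.asarray(X)+c["t"]); return q[:2]/q[2]
def pose():
    s=arm.observe(); return s["position"],Ro.from_rotvec(s["ee_rot"]).as_matrix(),s
E
python3 - <<'E'
from h import *
np.set_printoptions(precision=4,suppress=True)
S=lambda a,b:(225+a/3.3,180+b/3.3)
D=lambda a,b:(240+a/4.8,195+b/4.8)
for n,f,ps in (("scene",S,dict(FL=(47,313,.062),FR=(135,470,.062),BR=(497,395,.062),BL=(362,260,.062),wFL=(172,330,.062),wFR=(215,390,.062),wBR=(435,348,.062),wBL=(378,292,.062),cap=(243,238,.133),gripTL=(272,257,.117),gripTR=(325,252,.117),bFR=(220,357,.077),bFL=(205,322,.077),bBR=(398,325,.077),beak=(238,225,0),beak2=(440,270,0),tray1=(115,222,0),tray2=(198,212,0))),
 ("side",D,dict(FL=(105,255,.062),FR=(32,412,.062),BL=(497,257,.062),wFL=(205,297,.062),wFR=(183,362,.062),wBR=(463,362,.062),wBL=(467,299,.062),cap=(257,192,.133),gL=(291,230,.117),gR=(357,228,.117),beak=(485,215,0),beak2=(665,305,0)))):
    for k,(a,b,z) in ps.items(): print(n,k,ray(n,*f(a,b),z))
E
```

```text
scene FL [ 0.4352 -0.0071  0.062 ]
scene FR [ 0.3822 -0.1986  0.062 ]
scene BR [ 0.58   -0.2546  0.062 ]
scene BL [ 0.631  -0.0668  0.062 ]
scene wFL [ 0.4825 -0.0746  0.062 ]
scene wFR [ 0.4617 -0.1528  0.062 ]
scene wBR [ 0.5893 -0.1902  0.062 ]
scene wBL [ 0.6098 -0.1106  0.062 ]
scene cap [ 0.5033 -0.1241  0.133 ]
scene gripTL [ 0.521  -0.1266  0.117 ]
scene gripTR [ 0.5487 -0.1402  0.117 ]
scene bFR [ 0.4704 -0.1459  0.077 ]
scene bFL [ 0.4878 -0.1038  0.077 ]
scene bBR [ 0.5725 -0.1771  0.077 ]
scene beak [0.6788 0.1506 0.    ]
scene beak2 [ 0.7454 -0.0076  0.    ]
scene tray1 [0.6091 0.2151 0.    ]
scene tray2 [0.6689 0.191  0.    ]
side FL [ 0.4368 -0.0159  0.062 ]
side FR [ 0.3865 -0.1952  0.062 ]
side BL [ 0.6359 -0.0667  0.062 ]
side wFL [ 0.4812 -0.0827  0.062 ]
side wFR [ 0.4612 -0.1571  0.062 ]
side wBR [ 0.5916 -0.1878  0.062 ]
side wBL [ 0.6093 -0.1158  0.062 ]
side cap [ 0.5044 -0.1247  0.133 ]
side gL [ 0.5184 -0.1377  0.117 ]
side gR [ 0.5498 -0.1427  0.117 ]
side beak [0.6757 0.1407 0.    ]
side beak2 [ 0.7432 -0.0119  0.    ]
```

Emit:
play_rows --rows '[[[-0.6, 0.5, 0], [0, 0, 0], 1], [[-0.6, 0.5, 0], [0, 0, 0], 1], [[-0.6, 0.5, 0], [0, 0, 0], 1], [[-0.6, 0.5, 0], [0, 0, 0], 1], [[-0.6, 0.5, 0], [0, 0, 0], 1], [[-0.6, 0.5, 0], [0, 0, 0], 1], [[-0.6, 0.5, 0], [0, 0, 0], 1], [[-0.6, 0.5, 0], [0, 0, 0], 1], [[-0.6, 0.5, 0], [0, 0, 0], 1], [[-0.6, 0.5, 0], [0, 0, 0], 1]]' --newtons 15

```text
clock: 1.15
position: [0.33, 0.2432, 0.2349]
ee_rot: [-2.51, -1.888, -0.001]
force: [0.1, 1.0, 0.4]
width: 0.998
```

Emit:
play_rows --rows '[[[-0.61, 0.34, 0], [0, 0, 0], 1], [[-0.61, 0.34, 0], [0, 0, 0], 1], [[-0.61, 0.34, 0], [0, 0, 0], 1], [[-0.61, 0.34, 0], [0, 0, 0], 1], [[-0.61, 0.34, 0], [0, 0, 0], 1], [[-0.61, 0.34, 0], [0, 0, 0], 1], [[-0.61, 0.34, 0], [0, 0, 0], 1], [[-0.61, 0.34, 0], [0, 0, 0], 1], [[-0.61, 0.34, 0], [0, 0, 0], 1], [[-0.61, 0.34, 0], [0, 0, 0], 1]]'

```text
clock: 2.15
position: [0.4095, -0.0946, 0.2345]
ee_rot: [-2.506, -1.894, 0.001]
force: [-0.0, 0.1, -0.5]
width: 0.997
```

```bash
python3 - <<'E'
from h import *
snap("wrist","w1"); print(pose()[0],pose()[1])
import pickle; pickle.dump(eyes.get_calibration("wrist"),open("w1.pkl","wb"))
E
```

```text
[ 0.40940733 -0.09448361  0.23449759] [[ 2.72082719e-01  9.62273667e-01 -6.18753844e-04]
 [ 9.62273859e-01 -2.72082584e-01  2.94895070e-04]
 [ 1.15417616e-04 -6.75646502e-04 -9.99999765e-01]]
```

View pics/w1.png

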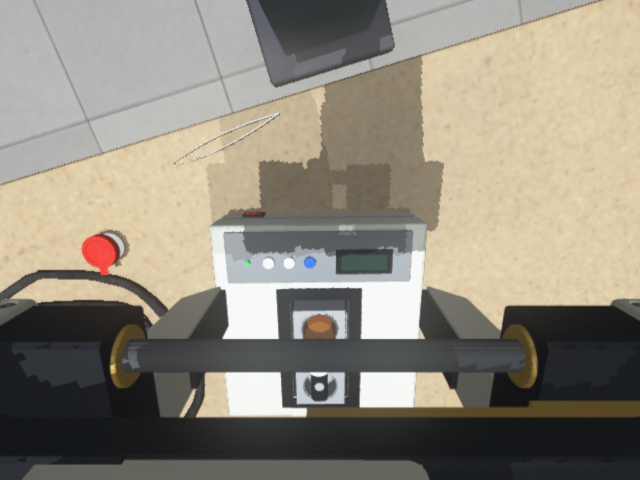

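```bash
python3 - <<'E'
from h import *
import pickle; c=pickle.load(open("w1.pkl","rb")); c={k:np.array(v) for k,v in c.items()}
p=cv2.imread("pics/w1.png"); cv2.imwrite("pics/w1c.png",cv2.resize(p[205:425,200:440],None,fx=3.3,fy=2.7,interpolation=cv2.INTER_CUBIC))
for n,u,v,z in (("FR",212,227,.062),("FL",424,225,.062),("wFR",278,290,.062),("wFL",361,290,.062),("wBR",282,407,.062),("wBL",358,407,.062)): print(n,ray("wrist",u,v,z,c))
print(proj("wrist",(.505,-.125,.133),c),proj("wrist",(.536,-.134,.117),c))
E
```

```text
FR [ 0.38415564 -0.19303786  0.062     ]
FL [ 0.43475915 -0.00759965  0.062     ]
wFR [ 0.45961187 -0.15450832  0.062     ]
wFL [ 0.48125871 -0.07809243  0.062     ]
wBR [ 0.58964935 -0.1920299   0.062     ]
wBL [ 0.61169692 -0.11415901  0.062     ]
[320.03030391 367.32264517] [320.05902143 388.01266043]
```

View pics/w1c.png

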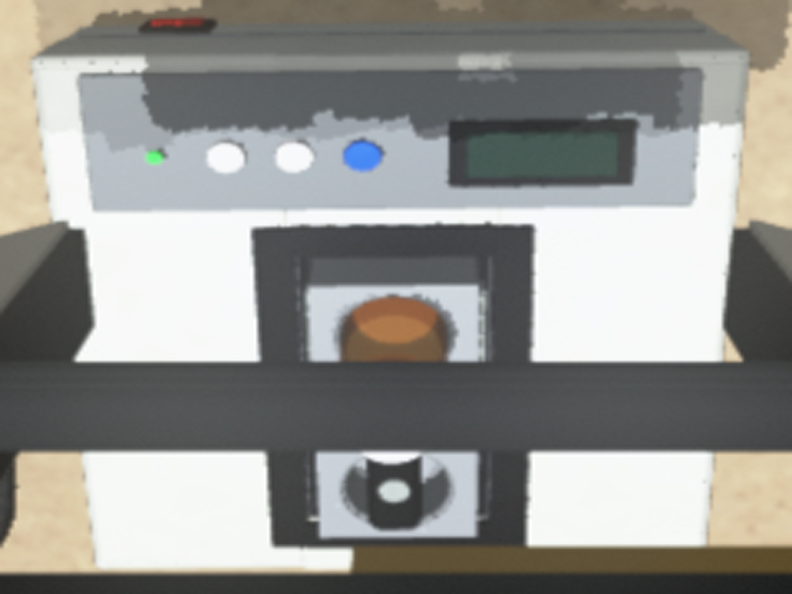

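Emit:
play_rows --rows '[[[-0.009, 0.1, 0], [0, 0, 0], 1], [[-0.009, 0.203, 0], [0, 0, 0], 1], [[-0.009, 0.203, 0.06], [0, 0, 0], 0.6], [[-0.009, 0.203, 0.13], [0, 0, 0], 0.4], [[-0.009, 0.203, 0.19], [0, 0, 0], 0.2], [[-0.009, 0.203, 0.24], [0, 0, 0], 0.2], [[-0.009, 0.203, 0.283], [0, 0, 0], 0.2], [[-0.009, 0.203, 0.283], [0, 0, 0], 0.2]]'

```text
clock: 3.0
position: [0.504, -0.1262, 0.0908]
ee_rot: [-2.503, -1.892, 0.005]
force: [0.2, -0.9, -1.0]
width: 0.605
```

```bash
python3 - <<'E'
from h import *
snap("scene","s2"); snap("side","d2"); print(pose()[2]["force"])
p=cv2.imread("pics/s2.png")[180:350,225:465];q=cv2.imread("pics/d2.png")[190:310,240:400]
cv2.imwrite("pics/v2.png",np.hstack([cv2.resize(p,(400,283)),cv2.resize(q,(378,283))]))
E
```

```text
[-0.37762776 -0.28278427  0.84950096]
```

View pics/v2.png

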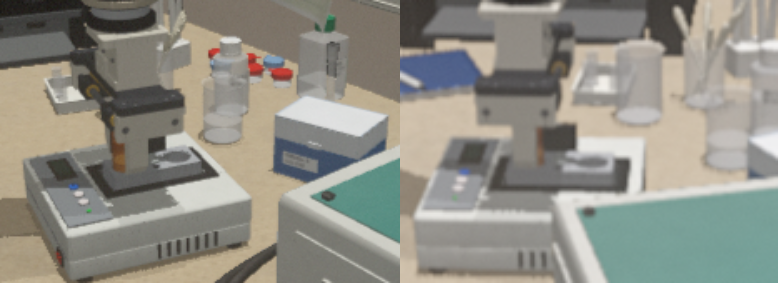

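Emit:
play_rows --rows '[[[0, 0, 0], [0, 0, 0], -0.2], [[0, 0, 0], [0, 0, 0], -0.5], [[0, 0, 0], [0, 0, 0], -0.6], [[0, 0, 0], [0, 0, 0], -0.6], [[0, 0, 0], [0, 0, 0], -0.6]]' --newtons 10

```text
clock: 3.6
position: [0.5061, -0.1285, 0.0937]
ee_rot: [2.508, 1.891, 0.002]
force: [0.1, 0.9, 2.4]
width: 0.321
```

Emit:
play_rows --rows '[[[0, 0, -0.01], [0, 0, 0], -0.6], [[0, 0, -0.03], [0, 0, 0], -0.6], [[0, 0, -0.06], [0, 0, 0], -0.6], [[0, 0, -0.1], [0, 0, 0], -0.6], [[0, 0, -0.14], [0, 0, 0], -0.6], [[0, 0, -0.16], [0, 0, 0], -0.6], [[0, 0, -0.16], [0, 0, 0], -0.6]]'

```text
clock: 4.3
position: [0.5064, -0.1289, 0.1747]
ee_rot: [2.507, 1.89, 0.003]
force: [-0.5, -0.5, -0.9]
width: 0.321
```

```bash
python3 - <<'E'
from h import *
snap("scene","s3"); snap("side","d3"); print(pose()[0],pose()[2]["width"])
p=cv2.imread("pics/s3.png")[150:320,225:465];q=cv2.imread("pics/d3.png")[170:290,240:400]
cv2.imwrite("pics/v3.png",np.hstack([cv2.resize(p,(400,283)),cv2.resize(q,(378,283))]))
E
```

```text
[ 0.50535124 -0.12846774  0.17294197] 0.32288810875067203
```

View pics/v3.png

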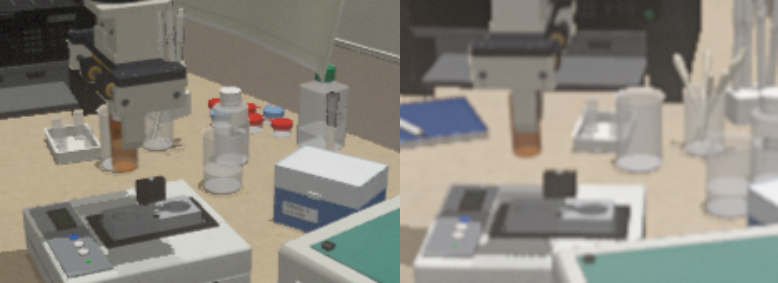

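Emit:
play_rows --rows '[[[0.08, -0.02, 0], [0, 0, 0], -0.6], [[0.17, -0.045, 0], [0, 0, 0], -0.6], [[0.26, -0.068, 0], [0, 0, 0], -0.6], [[0.33, -0.085, 0], [0, 0, 0], -0.6], [[0.364, -0.093, 0], [0, 0, 0], -0.6], [[0.364, -0.093, 0.06], [0, 0, 0], -0.6], [[0.364, -0.093, 0.14], [0, 0, 0], -0.6], [[0.364, -0.093, 0.21], [0, 0, 0], -0.6], [[0.364, -0.093, 0.25], [0, 0, 0], -0.6], [[0.364, -0.093, 0.25], [0, 0, 0], -0.6]]'

```text
clock: 5.4
position: [0.5082, 0.0585, 0.045]
ee_rot: [-2.507, -1.889, 0.01]
force: [-1.3, -0.5, -0.3]
width: 0.322
```

```bash
python3 - <<'E'
from h import *
snap("scene","s4"); snap("side","d4"); print(pose()[0],pose()[2]["width"],pose()[2]["force"])
p=cv2.imread("pics/s4.png")[150:320,205:445];q=cv2.imread("pics/d4.png")[170:290,220:380]
cv2.imwrite("pics/v4.png",np.hstack([cv2.resize(p,(400,283)),cv2.resize(q,(378,283))]))
E
```

```text
[0.51056424 0.05871902 0.04791335] 0.3218528054825827 [-0.32217452  0.75293683 -0.45499671]
```

View pics/v4.png

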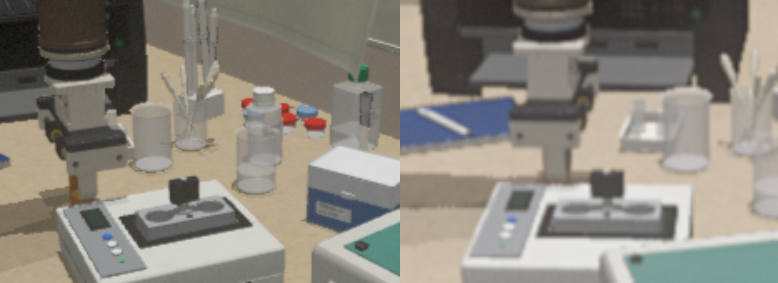

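Emit:
play_rows --rows '[[[0, 0, 0.004], [0, 0, 0], -0.6], [[0, 0, 0.008], [0, 0, 0], -0.6], [[0, 0, 0.011], [0, 0, 0], -0.6], [[0, 0, 0.013], [0, 0, 0], -0.6], [[0, 0, 0.013], [0, 0, 0], -0.6], [[0, 0, 0.013], [0, 0, 0], -0.6]]'

```text
clock: 6.1
position: [0.5111, 0.0592, 0.0419]
ee_rot: [2.509, 1.891, 0.0]
force: [0.2, 0.8, -0.3]
width: 0.322
```

```bash
python3 - <<'E'
from h import *
for i in range(3): print(pose()[0],pose()[2]["force"])
E
```

```text
[0.51105548 0.05916841 0.04185221] [ 0.24987394  0.77742855 -0.33063209]
[0.51105548 0.05916841 0.04185221] [ 0.24987394  0.77742855 -0.33063209]
[0.51105548 0.05916841 0.04185221] [ 0.24987394  0.77742855 -0.33063209]
```

Emit:
play_rows --rows '[[[0, 0, 0.001], [0, 0, 0], -0.6], [[0, 0, 0.002], [0, 0, 0], -0.6], [[0, 0, 0.002], [0, 0, 0], -0.6]]'

```text
clock: 6.4
position: [0.5109, 0.0591, 0.0407]
ee_rot: [-2.509, -1.891, 0.0]
force: [-0.4, -0.7, -1.1]
width: 0.323
```

Emit:
play_rows --rows '[[[0, 0, 0.001], [0, 0, 0], -0.6], [[0, 0, 0.002], [0, 0, 0], -0.6], [[0, 0, 0.003], [0, 0, 0], -0.6], [[0, 0, 0.003], [0, 0, 0], -0.6]]'

```text
clock: 6.8
position: [0.5109, 0.0591, 0.0392]
ee_rot: [-2.509, -1.891, 0.0]
force: [0.5, -0.5, -0.5]
width: 0.324
```

Emit:
play_rows --rows '[[[0, 0, 0.001], [0, 0, 0], -0.6], [[0, 0, 0.002], [0, 0, 0], -0.6], [[0, 0, 0.003], [0, 0, 0], -0.6], [[0, 0, 0.003], [0, 0, 0], -0.6]]'

```text
clock: 7.2
position: [0.5117, 0.0596, 0.0381]
ee_rot: [2.508, 1.891, 0.002]
force: [0.7, 1.2, 4.4]
width: 0.318
```

Emit:
play_rows --rows '[[[0, 0, -0.001], [0, 0, 0], -0.2], [[0, 0, -0.001], [0, 0, 0], 0.0], [[0, 0, -0.001], [0, 0, 0], 0.1], [[0, 0, -0.001], [0, 0, 0], 0.1], [[0, 0, -0.001], [0, 0, 0], 0.1], [[0, 0, -0.03], [0, 0, 0], 0.1], [[0, 0, -0.08], [0, 0, 0], 0.1], [[0, 0, -0.16], [0, 0, 0], 0.1], [[0, 0, -0.23], [0, 0, 0], 0.1], [[0, 0, -0.23], [0, 0, 0], 0.1]]'

```text
clock: 8.2
position: [0.5136, 0.0591, 0.1568]
ee_rot: [2.507, 1.889, 0.01]
force: [-0.3, 0.6, -1.2]
width: 0.546
```

```bash
python3 - <<'E'
from h import *
snap("scene","s5"); snap("side","d5"); print(pose()[0],pose()[2]["width"],pose()[2]["force"])
p=cv2.imread("pics/s5.png")[150:320,205:445];q=cv2.imread("pics/d5.png")[170:290,220:380]
cv2.imwrite("pics/v5.png",np.hstack([cv2.resize(p,(400,283)),cv2.resize(q,(378,283))]))
E
```

```text
[0.51128918 0.05942258 0.15329245] 0.5491913489210588 [ 0.33704979 -0.72782852 -0.3139822 ]
```

View pics/v5.png

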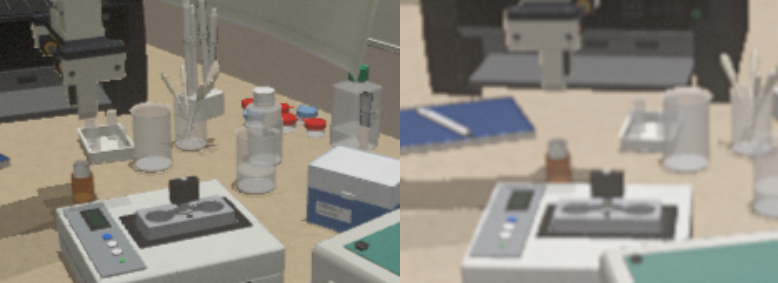

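Emit:
play_rows --rows '[[[-0.1, 0.042, 0], [0, 0, 0], 0.1], [[-0.2, 0.084, 0], [0, 0, 0], 0.1], [[-0.28, 0.118, 0], [0, 0, 0], 0.1], [[-0.34, 0.144, 0], [0, 0, 0], 0.1], [[-0.36, 0.152, 0], [0, 0, 0], 0.1], [[-0.36, 0.152, 0.02], [0, 0, 0], 0.0], [[-0.36, 0.152, 0.06], [0, 0, 0], -0.2], [[-0.36, 0.152, 0.1], [0, 0, 0], -0.2], [[-0.36, 0.152, 0.122], [0, 0, 0], -0.2], [[-0.36, 0.152, 0.122], [0, 0, 0], -0.2]]'

```text
clock: 9.3
position: [0.5331, -0.1328, 0.0895]
ee_rot: [-2.504, -1.891, 0.004]
force: [-0.5, 0.7, 0.3]
width: 0.402
```

```bash
python3 - <<'E'
from h import *
snap("scene","s6"); snap("side","d6"); snap("wrist","w6"); print(pose()[0],pose()[2]["width"],pose()[2]["force"],pose()[1])
p=cv2.imread("pics/s6.png")[170:320,225:425];q=cv2.imread("pics/d6.png")[190:290,240:360]
w=cv2.imread("pics/w6.png")[200:480,120:520]
cv2.imwrite("pics/v6.png",np.vstack([np.hstack([cv2.resize(p,(400,300)),cv2.resize(q,(360,300))]),cv2.resize(w,(760,300))]))
E
```

```text
[ 0.53481609 -0.13433522  0.09205729] 0.40357112922756216 [ 0.29903786 -0.93878737 -0.64970768] [[ 2.74657401e-01  9.61542084e-01  3.66003399e-04]
 [ 9.61542132e-01 -2.74657455e-01  1.06967295e-04]
 [ 2.03379118e-04  3.22548329e-04 -9.99999927e-01]]
```

View pics/v6.png

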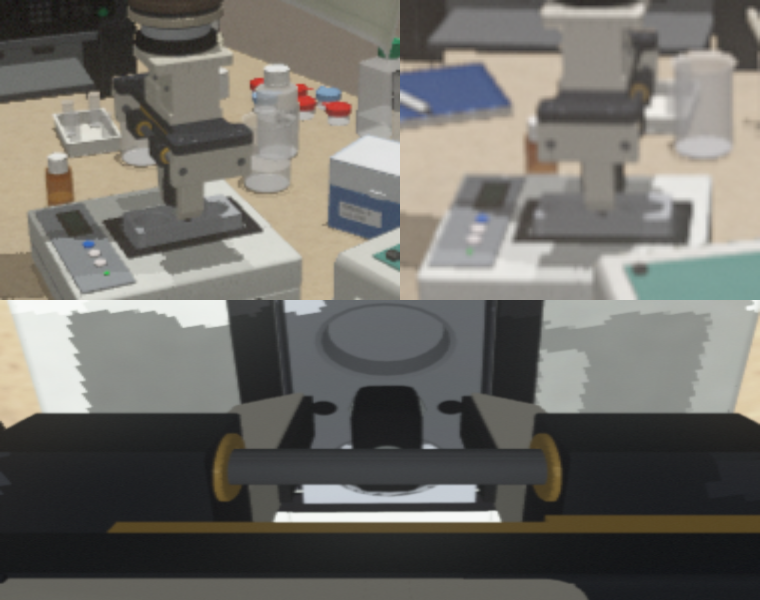

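Emit:
play_rows --rows '[[[0, 0, 0], [0, 0, 0], -0.6], [[0, 0, 0], [0, 0, 0], -1], [[0, 0, 0], [0, 0, 0], -1], [[0, 0, 0], [0, 0, 0], -1], [[0, 0, 0], [0, 0, 0], -1], [[0, 0, 0], [0, 0, 0], -1]]' --newtons 55

```text
clock: 10.05
position: [0.535, -0.1342, 0.0921]
ee_rot: [-2.508, -1.892, -0.002]
force: [0.5, 4.1, 6.6]
width: 0.155
```

```bash
python3 - <<'E'
from h import *
s=pose(); print(s[0],s[2]["force"],s[2]["ft_torque"],s[2]["joints"],s[2]["width"])
# plan: TCP offsets in tool axes for rotation phi about tool y, pivot at contact
T=np.array([0,0,0.]); 
def pl(phi,lift):
    # block pose in 2D (heater y, z); block center underside at (0,lift) rotated: phi about heater x ; tool y = heater x
    pass
E
```

```text
[ 0.53496489 -0.1342428   0.09214953] [0.47086201 4.06975238 6.59793925] [0.70205356 0.05066219 0.38098453] [-0.23476547  0.52092578  0.53864913  1.944127   -0.3747531   0.77508498
  1.81007561] 0.154545332830948
```

```bash
cat > plan.py <<'E'
import numpy as np
h=60.
def tcp(phi,Zb):
    p=np.radians(phi); Yb=(12-Zb)*np.tan(p) if Zb<12 else 0*p
    return np.array([Yb-h*np.sin(p), Zb+h*np.cos(p)])
def rows(a,b,n,hold=0,k=None):
    p0=np.radians(a[0]); t0=tcp(*a); out=[]
    for i in list(range(1,n+1))+[n]*hold:
        s=i/n; q=(a[0]+(b[0]-a[0])*s, a[1]+(b[1]-a[1])*s)
        d=tcp(*q)-t0
        ex=np.array([np.cos(p0),np.sin(p0)]); ez=np.array([np.sin(p0),-np.cos(p0)])
        out.append([[round(float(d@ex)/500,4),0,round(float(d@ez)/500,4)],[0,round((q[0]-a[0])/60,4),0],-1])
    return out
S=[(0,0),(7,3.3),(-7,6.8),(7,10.3),(-7,13.8),(0,16)]
if __name__=="__main__":
    print(rows(S[0],S[1],6,2))
    for i in range(1,5): print(rows(S[i],S[i+1],9,1))
E
python3 plan.py
```

```text
[[[-0.002, 0, -0.0011], [0, 0.0194, 0], -1], [[-0.004, 0, -0.0021], [0, 0.0389, 0], -1], [[-0.0061, 0, -0.0031], [0, 0.0583, 0], -1], [[-0.0082, 0, -0.004], [0, 0.0778, 0], -1], [[-0.0103, 0, -0.0049], [0, 0.0972, 0], -1], [[-0.0125, 0, -0.0057], [0, 0.1167, 0], -1], [[-0.0125, 0, -0.0057], [0, 0.1167, 0], -1], [[-0.0125, 0, -0.0057], [0, 0.1167, 0], -1]]
[[[0.0028, 0, -0.0008], [0, -0.0259, 0], -1], [[0.0057, 0, -0.0015], [0, -0.0519, 0], -1], [[0.0085, 0, -0.0021], [0, -0.0778, 0], -1], [[0.0115, 0, -0.0026], [0, -0.1037, 0], -1], [[0.0144, 0, -0.003], [0, -0.1296, 0], -1], [[0.0174, 0, -0.0034], [0, -0.1556, 0], -1], [[0.0204, 0, -0.0036], [0, -0.1815, 0], -1], [[0.0234, 0, -0.0037], [0, -0.2074, 0], -1], [[0.0265, 0, -0.0038], [0, -0.2333, 0], -1], [[0.0265, 0, -0.0038], [0, -0.2333, 0], -1]]
[[[-0.003, 0, -0.0008], [0, 0.0259, 0], -1], [[-0.006, 0, -0.0014], [0, 0.0519, 0], -1], [[-0.0091, 0, -0.002], [0, 0.0778, 0], -1], [[-0.0122, 0, -0.0025], [0, 0.1037, 0], -1], [[-0.0154, 0, -0.0029], [0, 0.1296, 0], -1], [[-0.0185, 0, -0.0032], [0, 0.1556, 0], -1], [[-0.0217, 0, -0.0034], 
[... 353 characters left out ...]
8], [0, -0.1296, 0], -1], [[0.0196, 0, -0.0031], [0, -0.1556, 0], -1], [[0.0229, 0, -0.0033], [0, -0.1815, 0], -1], [[0.0262, 0, -0.0034], [0, -0.2074, 0], -1], [[0.0295, 0, -0.0034], [0, -0.2333, 0], -1], [[0.0295, 0, -0.0034], [0, -0.2333, 0], -1]]
[[[-0.0017, 0, -0.0005], [0, 0.013, 0], -1], [[-0.0034, 0, -0.0009], [0, 0.0259, 0], -1], [[-0.0051, 0, -0.0014], [0, 0.0389, 0], -1], [[-0.0068, 0, -0.0018], [0, 0.0519, 0], -1], [[-0.0084, 0, -0.0021], [0, 0.0648, 0], -1], [[-0.0101, 0, -0.0025], [0, 0.0778, 0], -1], [[-0.0118, 0, -0.0029], [0, 0.0907, 0], -1], [[-0.0135, 0, -0.0032], [0, 0.1037, 0], -1], [[-0.0152, 0, -0.0035], [0, 0.1167, 0], -1], [[-0.0152, 0, -0.0035], [0, 0.1167, 0], -1]]
```

Emit:
play_rows --rows '[[[-0.002, 0, -0.0011], [0, 0.0194, 0], -1], [[-0.004, 0, -0.0021], [0, 0.0389, 0], -1], [[-0.0061, 0, -0.0031], [0, 0.0583, 0], -1], [[-0.0082, 0, -0.004], [0, 0.0778, 0], -1], [[-0.0103, 0, -0.0049], [0, 0.0972, 0], -1], [[-0.0125, 0, -0.0057], [0, 0.1167, 0], -1], [[-0.0125, 0, -0.0057], [0, 0.1167, 0], -1], [[-0.0125, 0, -0.0057], [0, 0.1167, 0], -1]]'

```text
clock: 10.85
position: [0.533, -0.1412, 0.0946]
ee_rot: [-2.448, -1.844, -0.151]
force: [3.0, 3.0, -0.2]
width: 0.149
```

```bash
cat > chk.py <<'E'
from h import *
import sys
np.set_printoptions(precision=4,suppress=True)
k=sys.argv[1]
s=pose(); print(s[0],s[2]["force"],s[2]["ft_torque"],s[2]["width"])
R0=np.array([[.2735,.9619,0],[.9619,-.2735,0],[0,0,-1]])
print("tilt deg",np.degrees(Ro.from_matrix(R0.T@s[1]).as_rotvec()),"rel tool mm",1000*R0.T@(s[0]-[.535,-.1342,.0921]))
snap("scene","s"+k); snap("side","d"+k)
p=cv2.imread(f"pics/s{k}.png")[180:350,225:425];q=cv2.imread(f"pics/d{k}.png")[190:310,240:360]
cv2.imwrite(f"pics/v{k}.png",np.hstack([cv2.resize(p,(440,374),interpolation=2),cv2.resize(q,(360,374),interpolation=2)]))
E
python3 chk.py 7
```

```text
[ 0.533  -0.1412  0.0946] [ 3.0014  2.9826 -0.1835] [ 0.197  -0.5558  0.3261] 0.1488526650200575
tilt deg [-0.0417  7.0467  0.1503] rel tool mm [-7.3069 -0.0029 -2.5162]
```

View pics/v7.png

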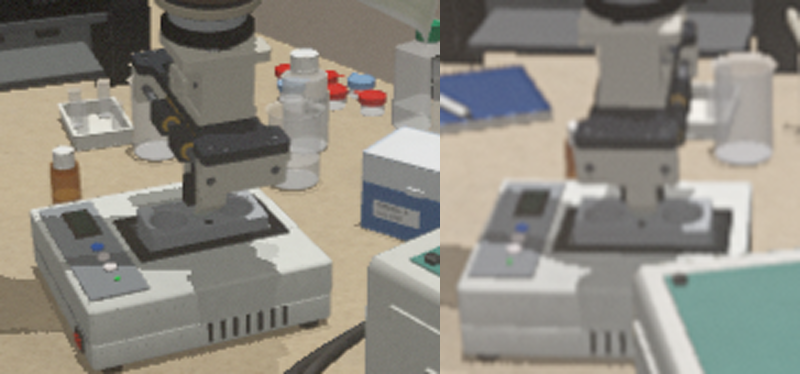

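Emit:
play_rows --rows '[[[0.0028, 0, -0.0008], [0, -0.0259, 0], -1], [[0.0057, 0, -0.0015], [0, -0.0519, 0], -1], [[0.0085, 0, -0.0021], [0, -0.0778, 0], -1], [[0.0115, 0, -0.0026], [0, -0.1037, 0], -1], [[0.0144, 0, -0.003], [0, -0.1296, 0], -1], [[0.0174, 0, -0.0034], [0, -0.1556, 0], -1], [[0.0204, 0, -0.0036], [0, -0.1815, 0], -1], [[0.0234, 0, -0.0037], [0, -0.2074, 0], -1], [[0.0265, 0, -0.0038], [0, -0.2333, 0], -1], [[0.0265, 0, -0.0038], [0, -0.2333, 0], -1]]'

```text
clock: 11.95
position: [0.5365, -0.1278, 0.0977]
ee_rot: [2.445, 1.846, -0.151]
force: [2.5, -1.4, -7.0]
width: 0.15
```

```bash
python3 chk.py 8
```

```text
[ 0.5365 -0.1278  0.0977] [ 2.452  -1.3877 -6.9636] [ 0.5593 -1.0471  0.3418] 0.15009707421844007
tilt deg [ 0.0112 -7.0504  0.0236] rel tool mm [ 6.5664 -0.276  -5.6446]
```

View pics/v8.png

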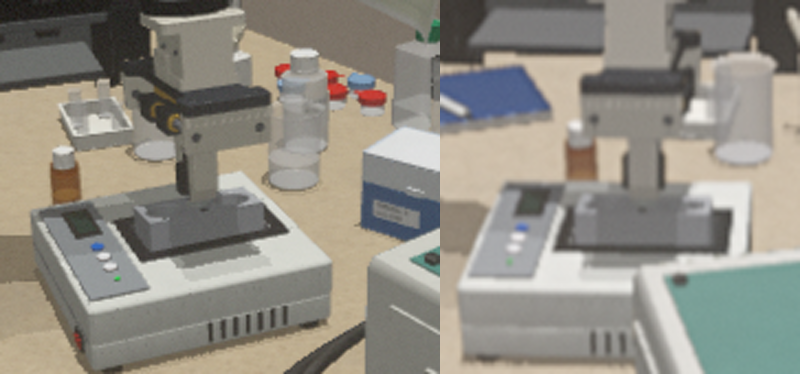

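Rocked the other way, the right side is up and the heater is still flat; pull is only 7 N. Next swings.

Emit:
play_rows --rows '[[[-0.003, 0, -0.0008], [0, 0.0259, 0], -1], [[-0.006, 0, -0.0014], [0, 0.0519, 0], -1], [[-0.0091, 0, -0.002], [0, 0.0778, 0], -1], [[-0.0122, 0, -0.0025], [0, 0.1037, 0], -1], [[-0.0154, 0, -0.0029], [0, 0.1296, 0], -1], [[-0.0185, 0, -0.0032], [0, 0.1556, 0], -1], [[-0.0217, 0, -0.0034], [0, 0.1815, 0], -1], [[-0.025, 0, -0.0036], [0, 0.2074, 0], -1], [[-0.0282, 0, -0.0036], [0, 0.2333, 0], -1], [[-0.0282, 0, -0.0036], [0, 0.2333, 0], -1]]'

```text
clock: 13.05
position: [0.5325, -0.1426, 0.1026]
ee_rot: [-2.448, -1.841, -0.154]
force: [1.7, 3.9, 6.1]
width: 0.146
```

```bash
python3 chk.py 9
```

```text
[ 0.5325 -0.1426  0.1026] [1.6742 3.896  6.1141] [ 1.5941 -0.5322  0.2547] 0.14629680463009564
tilt deg [-0.0705  7.1746  0.2433] rel tool mm [ -8.7697  -0.1151 -10.4679]
```

View pics/v9.png

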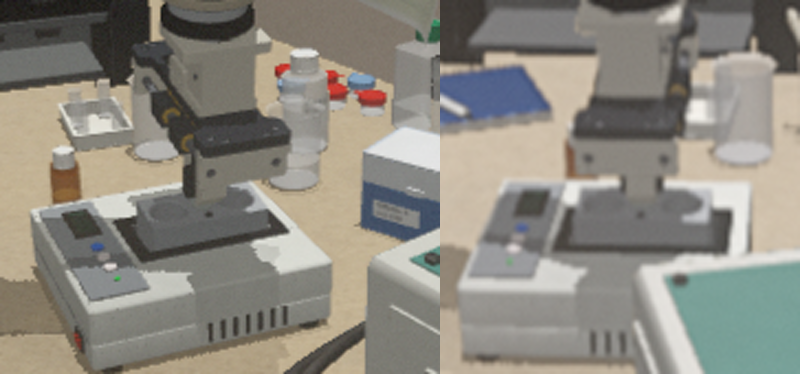

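Emit:
play_rows --rows '[[[0.0032, 0, -0.0007], [0, -0.0259, 0], -1], [[0.0064, 0, -0.0014], [0, -0.0519, 0], -1], [[0.0097, 0, -0.002], [0, -0.0778, 0], -1], [[0.013, 0, -0.0024], [0, -0.1037, 0], -1], [[0.0163, 0, -0.0028], [0, -0.1296, 0], -1], [[0.0196, 0, -0.0031], [0, -0.1556, 0], -1], [[0.0229, 0, -0.0033], [0, -0.1815, 0], -1], [[0.0262, 0, -0.0034], [0, -0.2074, 0], -1], [[0.0295, 0, -0.0034], [0, -0.2333, 0], -1], [[0.0295, 0, -0.0034], [0, -0.2333, 0], -1]]'

```text
clock: 14.15
position: [0.5363, -0.1294, 0.1055]
ee_rot: [2.446, 1.843, -0.152]
force: [0.5, -2.6, 4.6]
width: 0.148
```

```bash
python3 chk.py 10
```

```text
[ 0.5363 -0.1294  0.1055] [ 0.505  -2.6409  4.592 ] [-0.9127 -0.028   0.1838] 0.14804580873000064
tilt deg [-0.0258 -7.1237  0.1273] rel tool mm [  4.9687  -0.0549 -13.4377]
```

View pics/v10.png

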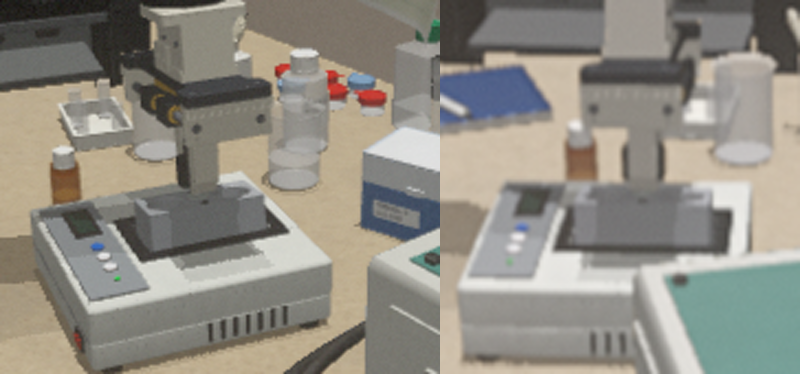

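```bash
python3 - <<'E'
from plan import *
print(rows((-7,13.8),(6,17.3),8,1))
print(rows((6,17.3),(0,20),7,1))
E
```

```text
[[[-0.0035, 0, -0.0008], [0, 0.0271, 0], -1], [[-0.007, 0, -0.0015], [0, 0.0542, 0], -1], [[-0.0105, 0, -0.0022], [0, 0.0813, 0], -1], [[-0.014, 0, -0.0027], [0, 0.1083, 0], -1], [[-0.0175, 0, -0.0031], [0, 0.1354, 0], -1], [[-0.021, 0, -0.0035], [0, 0.1625, 0], -1], [[-0.0244, 0, -0.0037], [0, 0.1896, 0], -1], [[-0.0278, 0, -0.0039], [0, 0.2167, 0], -1], [[-0.0278, 0, -0.0039], [0, 0.2167, 0], -1]]
[[[0.0019, 0, -0.0008], [0, -0.0143, 0], -1], [[0.0038, 0, -0.0015], [0, -0.0286, 0], -1], [[0.0056, 0, -0.0022], [0, -0.0429, 0], -1], [[0.0075, 0, -0.0029], [0, -0.0571, 0], -1], [[0.0094, 0, -0.0035], [0, -0.0714, 0], -1], [[0.0112, 0, -0.0041], [0, -0.0857, 0], -1], [[0.0131, 0, -0.0047], [0, -0.1, 0], -1], [[0.0131, 0, -0.0047], [0, -0.1, 0], -1]]
```

Emit:
play_rows --rows '[[[-0.0035, 0, -0.0008], [0, 0.0271, 0], -1], [[-0.007, 0, -0.0015], [0, 0.0542, 0], -1], [[-0.0105, 0, -0.0022], [0, 0.0813, 0], -1], [[-0.014, 0, -0.0027], [0, 0.1083, 0], -1], [[-0.0175, 0, -0.0031], [0, 0.1354, 0], -1], [[-0.021, 0, -0.0035], [0, 0.1625, 0], -1], [[-0.0244, 0, -0.0037], [0, 0.1896, 0], -1], [[-0.0278, 0, -0.0039], [0, 0.2167, 0], -1], [[-0.0278, 0, -0.0039], [0, 0.2167, 0], -1]]'

```text
clock: 15.15
position: [0.533, -0.1427, 0.1108]
ee_rot: [-2.459, -1.847, -0.135]
force: [-4.7, -0.9, 20.9]
width: 0.151
```

Emit:
play_rows --rows '[[[0.0019, 0, -0.0008], [0, -0.0143, 0], -1], [[0.0038, 0, -0.0015], [0, -0.0286, 0], -1], [[0.0056, 0, -0.0022], [0, -0.0429, 0], -1], [[0.0075, 0, -0.0029], [0, -0.0571, 0], -1], [[0.0094, 0, -0.0035], [0, -0.0714, 0], -1], [[0.0112, 0, -0.0041], [0, -0.0857, 0], -1], [[0.0131, 0, -0.0047], [0, -0.1, 0], -1], [[0.0131, 0, -0.0047], [0, -0.1, 0], -1]]'

```text
clock: 15.95
position: [0.5346, -0.1337, 0.1114]
ee_rot: [-2.507, -1.893, 0.001]
force: [0.7, -0.8, -5.1]
width: 0.148
```

```bash
python3 chk.py 11
```

```text
[ 0.5346 -0.1337  0.1114] [ 0.7165 -0.7896 -5.0926] [ 0.0059 -0.0112  0.0119] 0.1479249884505757
tilt deg [ 0.0392 -0.0176  0.0109] rel tool mm [  0.4071  -0.537  -19.344 ]
```

View pics/v11.png

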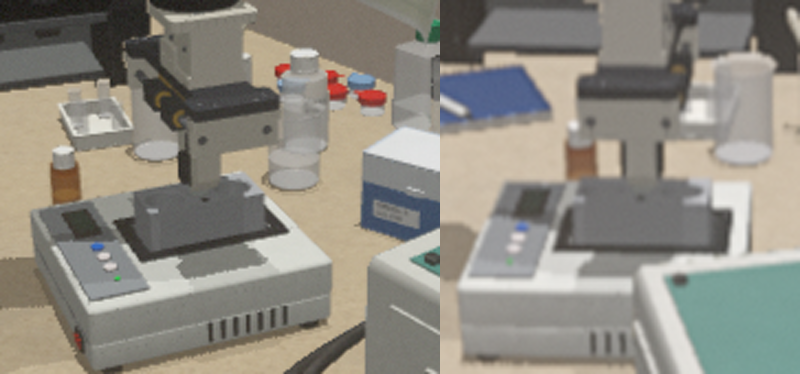

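Emit:
play_rows --rows '[[[0, 0, -0.007], [0, 0, 0], -1], [[0, 0, -0.014], [0, 0, 0], -1], [[0, 0, -0.021], [0, 0, 0], -1], [[0, 0, -0.028], [0, 0, 0], -1], [[0, 0, -0.036], [0, 0, 0], -1], [[0, 0, -0.044], [0, 0, 0], -1], [[0, 0, -0.052], [0, 0, 0], -1], [[0, 0, -0.06], [0, 0, 0], -1], [[0, 0, -0.06], [0, 0, 0], -1], [[0, 0, -0.06], [0, 0, 0], -1]]'

```text
clock: 17.05
position: [0.5345, -0.1348, 0.1418]
ee_rot: [2.509, 1.891, 0.0]
force: [-0.5, 0.3, -4.6]
width: 0.148
```

```bash
python3 chk.py 12; python3 - <<'E'
import cv2
p=cv2.imread("pics/s12.png")[160:340,205:435]; cv2.imwrite("pics/v12b.png",cv2.resize(p,None,fx=3.3,fy=3.3,interpolation=2))
E
```

```text
[ 0.5345 -0.1348  0.1418] [-0.5492  0.291  -4.6173] [-0.0464  0.0549 -0.0015] 0.14841854488994957
tilt deg [-0.0083  0.0097  0.1056] rel tool mm [ -0.6974  -0.2756 -49.6582]
```

View pics/v12b.png

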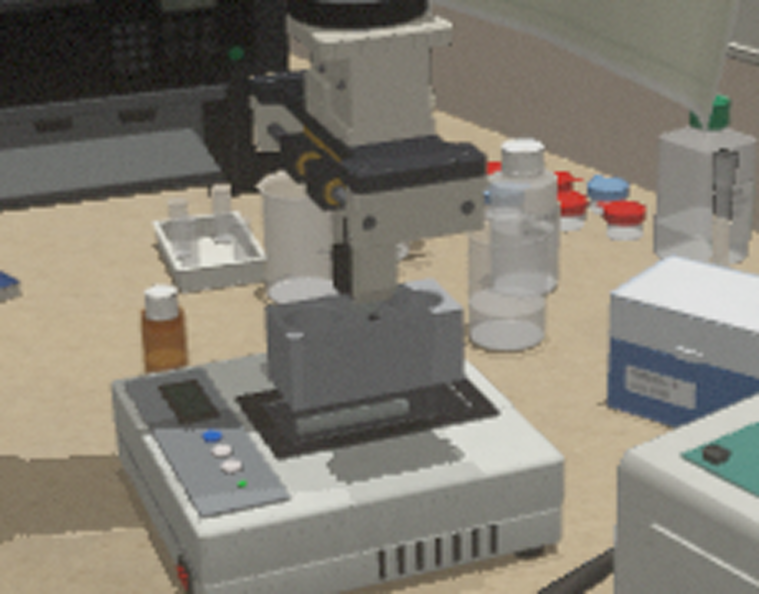

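View pics/v12.png

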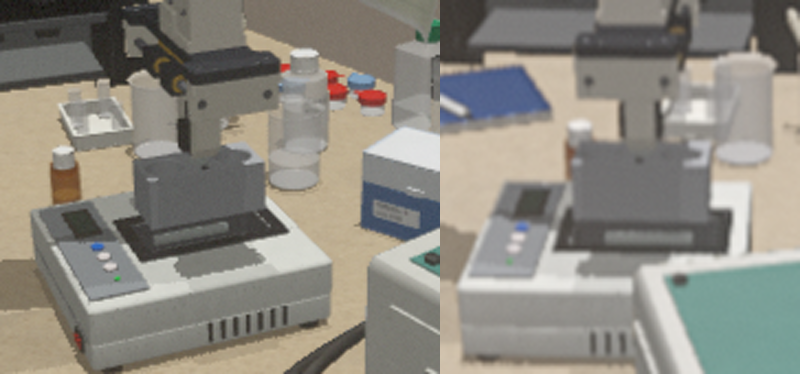

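```bash
python3 - <<'E'
from h import *
a=np.radians(-15.6);c,s=np.cos(a),np.sin(a)
for x,y in((-.052,-.024),(.052,-.024),(-.052,.024)):
    for z in(.082,.127):
        X=(.535+c*x-s*y,-.1347+s*x+c*y,z); q=proj("scene",X); print(x,y,z,(q-[205,160])*3.3)
snap("wrist","w12")
E
```

```text
-0.052 -0.024 0.082 [295.61835122 409.56477883]
-0.052 -0.024 0.127 [292.20831472 336.79236937]
0.052 -0.024 0.082 [466.4233405  377.05867438]
0.052 -0.024 0.127 [465.94498069 305.97957311]
-0.052 0.024 0.082 [269.978936   374.89140691]
-0.052 0.024 0.127 [266.28281525 304.41962557]
```

View pics/w12.png

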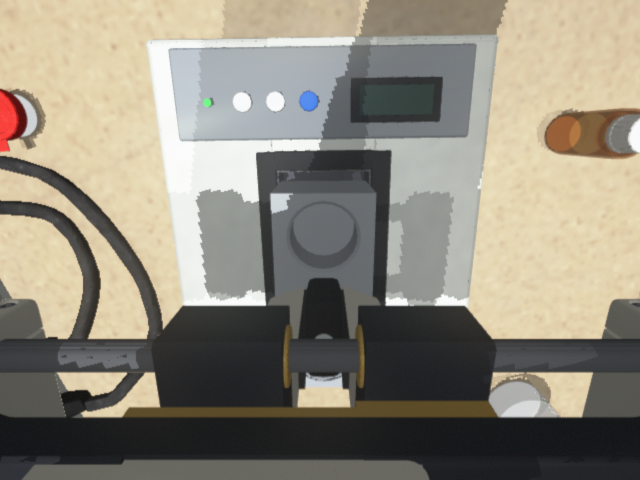

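```bash
python3 -c "
from h import *
s=pose()[2];print(s['clock'],s['dq'],s['force']);print(arm.sign_off())"
```

```text
17.2 [ 7.67111376e-04  9.53410122e-04 -1.46720527e-03  9.79479503e-04
 -2.58509970e-04 -1.70409093e-03 -1.11105879e-05] [ 0.02710605 -0.11493851 -4.52164929]
the job is handed in; nothing more can be done
None
```

The job is handed in at 17.2 s. The amber bottle stands upright on the worktop, and the block is free and held level above its well.

- **Bottle:** I lifted it out by its body and stood it at about (0.51, 0.06), some 9 cm clear of the heater. The last pictures show it upright.
- **Rocking:** I pinched the lifting grip at 55 N and rocked the block left and right by about 7 degrees in five swings, rising 3 to 4 mm each time. I then levelled it and raised it straight up.
- **Last checks:** The underside is about 20 mm above the well's mouth. The gripper's tilt is under 0.1 degree, and the predicted lower block corners matched the scene picture. The force reading was about −4.5 N, close to the block's own weight, so it is touching nothing.
- **Heater and other things:** In the pictures the heater looks flat and in place, and the other things looked untouched. I judged this by eye and did not re-measure their positions.

One reading stood out: at the end of the fifth swing the force peaked at 21 N upward on the tool. It went back to just the block's weight once I levelled the block.

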